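# Seat the straightedge on the stops of the marking-out plate

### The arm

A 6-joint arm with a two-finger parallel gripper is mounted at the origin on a cart in front of the work surface, level with it; the furniture and walls round the work are solid. World frame = base frame: x ahead of the robot, y to its left, z up, the work surface at z = 0. Lengths are in m, angles in rad, forces in N, time in s.
With the tool pointing down it reaches from about 0.375 to 0.9 m from the base axis. Payload 3.1 kg.
Tool frame: the origin (TCP) lies at the centre of the arm's flange, where the gripper is bolted on; the fingertips stand 182 mm ahead of it and the grasp point (between the pads) lies 164 mm ahead of it; x points along the fingers, y is the direction in which the jaws open and shut, and the axes are right-handed (so a half turn about x gives the same grasp; the last joint's range is limited). The gripper opens to 87 mm and grips with 3 to 60 N. Pads are 19 mm wide; open, the fingers measure 117 mm over their backs; the gripper's body (75 mm by 190 mm) begins 51 mm behind the grasp point.
Start: joints at [1.129, 0.527, 1.433, -0, 1.181, -0.178], TCP at [0.162, 0.604, 0.405] pointing down, gripper open.
Joint ranges: [-3.08, 3.08], [-0.75, 2.2], [0.22, 2.44], [-1.43, 4.57], [0, 2.65], [-2.85, 2.85]. Speed limits (rad/s): [2.79, 2.79, 3.14, 3.14, 3.14, 3.14].

### API

Orientations are given as [roll, pitch, yaw] about the fixed x, y, z axes, in that order (R = Rz(yaw) Ry(pitch) Rx(roll)).
In Python, from station import telemetry, read_camera, get_calibration, order, spotter gives the robot as it stands. The module is installed in compiled form; this text tells all that it offers.
- The arm moves only by the shell command python3 -m crank 'ROWS' [OPENING]. ROWS is JSON, a list of rows, each a list of 6 numbers: the shift along the tool's x, y, z in m, then the turn, a rotation vector about the tool's x, y, z in degrees. In form: [[tx, ty, tz, rx, ry, rz], ...]. A call has 1 to 5 rows; each row is the pose to reach, as a shift and turn from the pose commanded when the call began, along the tool's axes at that moment; what a row does not reach only later rows make up. A row lasts 1/10 s, in which the tool goes at most 50 mm and 8.59 degrees, less where a joint would pass 70% of its speed; a pose out of reach is approached as far as the arm can. A call with a gripper value outside its range is refused whole. OPENING is the finger opening in m, from 0 to 0.087, set as the call begins (- or left out, the last holds). The fingers move at their own pace and stop on an object; the grip force is fixed at half the most. Time passes only in rows, so rows that repeat a pose let the fingers close. It gives the time, the measured TCP pose, the force and the opening at its end, in the units of the state.
- telemetry.state(): the state, without advancing time (a new reading comes with each control period).
- read_camera(name): name is "side" or "top" or "wrist"; returns the picture (480x640x3 uint8, red, green, blue); there is no depth.
- get_calibration(name): a dict with "fx", "fy", "cx", "cy" (pixels), "D" ([k1, k2, p1, p2, k3] as OpenCV has them; the pictures are not rectified), "R" (3x3) and "t" (3): a world point X has camera coordinates R X + t. Camera axes: x right, y down, z forward; pixel columns grow to the right and rows downward; lengths in m; the calibration is good to about 2 mm. A picture is of the moment at which its call begins: read the wrist's pose just before it. get_calibration takes no time and is no camera call; for the wrist camera it gives the pose at the moment of the call.
- order.close_job(): hands the job in, once; it reports no verdict.
Trained networks look in the newest picture that a camera, given by its name, has taken for a name from the list of things; names that differ only in an ending like _2 or _b are one class to them, and where a whole thing is asked for, a point or a joint stands for the part that bears it (a point fixed in the world has none). Each returns a list of dicts, best first, with "p" (0 to 1); they miss things now and then, are a little off and sometimes report something else, mostly with a low value. They report only what shows in the picture. A call takes as long as a camera call.
- spotter.spot_in(camera, label): "position" ([x, y, z] in m, in world coordinates, good to about 4 mm: the middle of the surface that is visible of it).
- spotter.landmark_of(camera, label): "position" ([x, y, z] in m, in world coordinates, good to about 4 mm: a listed point, or the origin of a listed thing).
The state is a dict: "t": time; "joint_positions": joint angles; "joint_vel": joint speeds; "tau": joint torques, N m; "position": TCP position; "tool_rot": TCP orientation; "ft_force": force on the tool from outside, world axes, zero at the start; "ft_torque": the same for the moment, N m; "width": finger opening in m.
Only numpy, scipy, OpenCV 4.12 (cv2) and the standard library are available. Lean on these libraries where they do the work, as an engineer would, in place of code of your own. Each camera call takes 0.05 s, during which the arm holds its last target.

### The job

Get the marking-out plate ready for marking: slide the metal straightedge flat on the plate until its long edge rests against both of the two round stops at the far side of the plate at once, then slide it along those two until its end also meets the single round stop at the right-hand end, and leave it there touching all three. Press the stops only gently, firmly enough to feel the contact but never hard, since a hard push would spoil their setting. Leave the other things on the plate and bench where they are.

Things in the scene. Friction and masses are not known exactly. Their poses are not given: they have to be found in the camera images.
- plate: Brown plate fixed to the bench, 220 mm (its x) by 340 mm (its y) by 12 mm thick. Origin: centre of its underside, on the bench top; z up. Its x points roughly away from the robot, its y roughly to the robot's left; it is turned by up to 0.25 rad.
- straightedge_mid (a point): Centre, half-way up, of the straightedge: a loose plain aluminium bar with graduations, 36 mm wide (its x), 260 mm long (its y), 14 mm thick (z), 0.3 to 0.6 kg, lying flat on the plate, so this point is 7 mm above the plate's top. Its x points across the bar towards the far stops, within 0.12 rad of the plate's x at the start. It slides at a few N.
- stop_left: Left far stop, at plate x = +40 mm, y = +65 mm. Steel disc 20 mm across, 16 mm high (screw head 3 mm more), fixed off-centre on an axle screw: the disc's centre lies 3 mm from the screw, in an unreported direction that differs per stop and start, so its touching face is known only to +-3 mm. Origin: axle screw at the plate's top face; axes as the plate's. The disc does not turn or yield when pushed.
- stop_right: Right far stop, at plate x = +40 mm, y = -85 mm. Steel disc 20 mm across, 16 mm high (screw head 3 mm more), fixed off-centre on an axle screw: the disc's centre lies 3 mm from the screw, in an unreported direction that differs per stop and start, so its touching face is known only to +-3 mm. Origin: axle screw at the plate's top face; axes as the plate's. The disc does not turn or yield when pushed.
- stop_end: Single stop for the bar's right end, at plate x = +12 mm, y = -150 mm. Steel disc 20 mm across, 16 mm high (screw head 3 mm more), fixed off-centre on an axle screw: the disc's centre lies 3 mm from the screw, in an unreported direction that differs per stop and start, so its touching face is known only to +-3 mm. Origin: axle screw at the plate's top face; axes as the plate's. The disc does not turn or yield when pushed.
- eraser_mid (a point): Small cleaning block, 29 x 44 x 13 mm, loose on the plate behind the two far stops; its centre. To be left alone.
- hex_key_mid (a point): Small hex key, 30 x 74 x 4 mm, loose on the plate behind the left far stop; its centre. To be left alone.
- marker_mid (a point): Marker pen, 120 mm long, 16 mm thick, loose on the bench to the right; its centre. To be left alone.

How it is judged:
On the way, in this order (a step that is already met when the one before it is completed fails the run):
1. the straightedge presses on both far stops at once, more than 1 N on each (contact force between straightedge and stop_left above 1 N and contact force between straightedge and stop_right above 1 N), for 0.2 s.
2. the straightedge's end presses on the end stop with more than 1 N while its long edge is still beside both far stops, no more than 4 mm off (contact force between straightedge and stop_end above 1 N and (x of stop_left_disc_c0 in the frame of straightedge_mid between 0.0255 and 0.032 m or x of stop_left_disc_c0 in the frame of straightedge_mid between -0.032 and -0.0255 m) and (x of stop_right_disc_c0 in the frame of straightedge_mid between 0.0255 and 0.032 m or x of stop_right_disc_c0 in the frame of straightedge_mid between -0.032 and -0.0255 m)), for 0.1 s.
At the end, for the whole second after the job is handed in: The straightedge lies flat and at rest on the plate, its long edge within 1.5 mm of both far stops and its right end within 1.5 mm of the end stop ((x of stop_left_disc_c0 in the frame of straightedge_mid between 0.0255 and 0.0295 m or x of stop_left_disc_c0 in the frame of straightedge_mid between -0.0295 and -0.0255 m) and (x of stop_right_disc_c0 in the frame of straightedge_mid between 0.0255 and 0.0295 m or x of stop_right_disc_c0 in the frame of straightedge_mid between -0.0295 and -0.0255 m) and (y of stop_end_disc_c0 in the frame of straightedge_mid between 0.1375 and 0.1415 m or y of stop_end_disc_c0 in the frame of straightedge_mid between -0.1415 and -0.1375 m) and x of stop_end_disc_c0 in the frame of straightedge_mid between -0.016 and 0.016 m and angle between straightedge_mid's own z axis and vertical below 0.03 rad and linear speed of straightedge below 0.005 m/s and angular speed of straightedge below 0.05 rad/s); the robot touches nothing.
It fails at once if one of the three stops is pressed with more than 20 N (contact force between anything else and stop_left above 20 N or contact force between anything else and stop_right above 20 N or contact force between anything else and stop_end above 20 N).
It fails at once if the cleaning block, the hex key or the marker pen is pushed more than 15 mm from its place (distance of any of eraser_mid, hex_key_mid, marker_mid from where it was at the start of the episode above 0.015 m).
It also fails if it takes over 72 s, if anything falls off the work surface, if the arm or the gripper's body presses on something with over 40 N, if the wrist force passes 120 N, or if a joint passes its speed limit or range.

## Working session

There is one attempt and no reset: what is moved stays moved. The work goes in short steps, Python scripts to look and compute and a shell command to move; the robot and the scene stay as the last step left them, time stands still between calls to the robot, and variables do not carry over. Pictures are saved under pics/ and viewed, and the job is handed in when it is done.

```bash
ls; mkdir -p pics
python3 - <<'E'
from station import telemetry, read_camera, get_calibration, order, spotter
import cv2
s=telemetry.state();print(s)
for c in ["top","side"]:
    im=read_camera(c);cv2.imwrite(f"pics/{c}0.png",im[:,:,::-1]); k=get_calibration(c);print(c,k)
    for l in ["plate","straightedge_mid","stop_left","stop_right","stop_end","eraser_mid","hex_key_mid","marker_mid"]:
        r=spotter.landmark_of(c,l);print(c,l,[(x['position'],x['p']) for x in r[:3]])
E
```

```text
pics
{'t': 0.0, 'joint_positions': array([ 1.12951818e+00,  5.28471006e-01,  1.43388123e+00, -2.25327496e-05,
        1.18140302e+00, -1.78519431e-01]), 'joint_vel': array([-0.0016832 ,  0.00142751,  0.00065759, -0.00055325,  0.00104731,
       -0.00109839]), 'tau': array([-6.64363452e-04, -4.40042996e+01, -1.76592672e+01,  6.32340624e-02,
        5.82202524e-02, -1.55832513e-04]), 'position': array([0.16218045, 0.60324221, 0.40377494]), 'tool_rot': array([-1.73968534,  1.56863362, -2.00243548]), 'ft_force': array([ 0.21264703, -0.7989687 , -0.91037648]), 'ft_torque': array([-0.03245423, -0.05703318, -0.01033399]), 'width': 0.08720294586343716}
top {'fx': 553.0793035611817, 'fy': 553.0793035611817, 'cx': 321.80179102995436, 'cy': 236.2865410030518, 'D': array([0.06018673, 0.        , 0.        , 0.        , 0.        ]), 'R': array([[-0.02398932, -0.9996316 , -0.01269549],
       [-0.99572253,  0.02502506, -0.08894034],
       [ 0.08922528,  0.01050757, -0.99595604]]), 't': array([-0.12371366,  0.53425632,  1.02085932])}
top plate [([0.5359, -0.0224, -0.0002], 0.95)]
top straightedge
[... 473 characters left out ...]
810356, 'D': array([-0.01959594,  0.        ,  0.        ,  0.        ,  0.        ]), 'R': array([[-0.84503699, -0.5340589 , -0.02633576],
       [-0.22608398,  0.40149647, -0.88751711],
       [ 0.48456012, -0.7440307 , -0.46002153]]), 't': array([0.37048652, 0.23759009, 0.59552213])}
side plate [([0.5389, -0.0217, -0.0008], 0.88)]
side straightedge_mid [([0.5223, -0.0167, 0.0122], 0.84)]
side stop_left [([0.5591, 0.0455, 0.0116], 0.57)]
side stop_right [([0.5966, -0.0975, 0.0121], 0.69)]
side stop_end [([0.5853, -0.1731, 0.0101], 0.44)]
side eraser_mid [([0.6221, 0.0109, 0.0178], 0.62)]
side hex_key_mid [([0.6082, 0.0911, 0.0135], 0.42)]
side marker_mid [([0.4176, -0.4204, 0.0081], 0.55)]
```

View pics/top0.png

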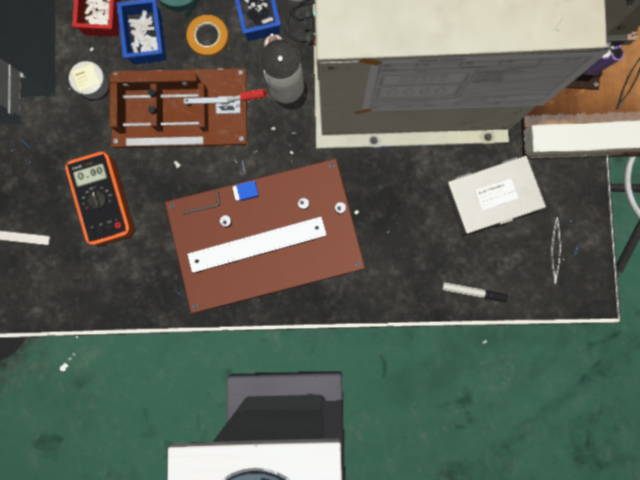

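View pics/side0.png

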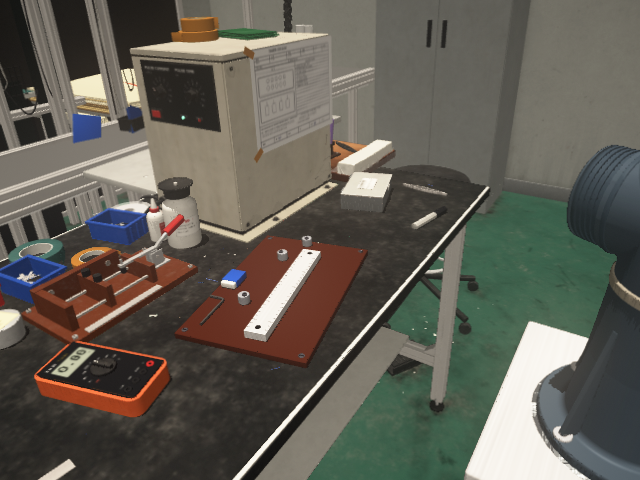

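The top view shows the bar running from px (187,253) to (327,234) and the plate corners at about (166,201), (335,160), (363,268) and (192,311). The stops are at (225,221), (303,203) and (341,208). The arm is out of view to the left, and the side view agrees with this layout. Next I'll work out the metric geometry.

```bash
cat > h.py <<'E'
from station import telemetry, read_camera, get_calibration, order, spotter
import numpy as np, cv2
from scipy.spatial.transform import Rotation as Ro
def ray(k,px,z):
    K=np.array([[k['fx'],0,k['cx']],[0,k['fy'],k['cy']],[0,0,1]])
    u=cv2.undistortPoints(np.array(px,float).reshape(-1,1,2),K,np.array(k['D'])).reshape(-1,2)
    C=-k['R'].T@k['t']; d=np.c_[u,np.ones(len(u))]@k['R']
    return (C+d*((z-C[2])/d[:,2])[:,None])
def proj(k,P):
    K=np.array([[k['fx'],0,k['cx']],[0,k['fy'],k['cy']],[0,0,1]])
    return cv2.projectPoints(np.array(P,float).reshape(-1,1,3),cv2.Rodrigues(k['R'])[0],k['t'],K,np.array(k['D']))[0].reshape(-1,2)
def tool():
    s=telemetry.state(); return s,Ro.from_euler('xyz',s['tool_rot']).as_matrix()
E
python3 - <<'E'
from h import *
k=get_calibration('top')
im=cv2.imread('pics/top0.png')
# color masks
b,g,r=[im[:,:,i].astype(int) for i in range(3)]
roi=np.zeros(b.shape,bool);roi[155:320,160:370]=1
brown=((r-b)>30)&roi
white=(b>150)&(g>150)&(r>150)&roi
n,l,st,c=cv2.connectedComponentsWithStats(white.astype(np.uint8))
for i in range(1,n):
    if st[i,4]>20: print('white',st[i],c[i])
i=1+np.argmax(st[1:,4]); 
m=(l==i).astype(np.uint8)
def rect(m,z):
    cs,_=cv2.findContours(m,cv2.RETR_EXTERNAL,cv2.CHAIN_APPROX_NONE)
    cc=max(cs,key=cv2.contourArea).reshape(-1,2)
    W=ray(k,cc,z)[:,:2]
    return cv2.minAreaRect((W*1000).astype(np.float32))
print('bar',rect(m,0.026)); print('plate',rect(brown.astype(np.uint8),0.012))
s,R=tool();print(R)
print('stop screw',ray(k,[[225,221],[303,203],[340.5,208]],0.030))
E
python3 - <<'E'
import cv2
im=cv2.imread('pics/top0.png')[150:320,155:375];cv2.imwrite('pics/crop0.png',cv2.resize(im,None,fx=3.5,fy=3.5,interpolation=cv2.INTER_CUBIC))
E
```

```text
white [233 186   7  14  59] [235.55932203 192.59322034]
white [298 198  11  11  88] [303.15909091 202.97727273]
white [335 202  11  11  87] [340.16091954 206.94252874]
white [220 215  11  11  83] [224.89156627 219.92771084]
white [ 187  217  139   55 2757] [256.46789989 244.00108814]
bar ((519.3870239257812, -14.025802612304688), (37.867828369140625, 261.6607666015625), 14.265522956848145)
plate ((538.2667846679688, -26.55426025390625), (220.69943237304688, 340.5473937988281), 13.034390449523926)
[[ 3.81780628e-05  2.59765965e-01  9.65671601e-01]
 [ 7.98014202e-05  9.65671598e-01 -2.59765968e-01]
 [-9.99999996e-01  8.69793267e-05  1.61377779e-05]]
stop screw [[ 0.56384966  0.04438459  0.03      ]
 [ 0.59430345 -0.10294557  0.03      ]
 [ 0.58298166 -0.17333527  0.03      ]]
```

View pics/crop0.png

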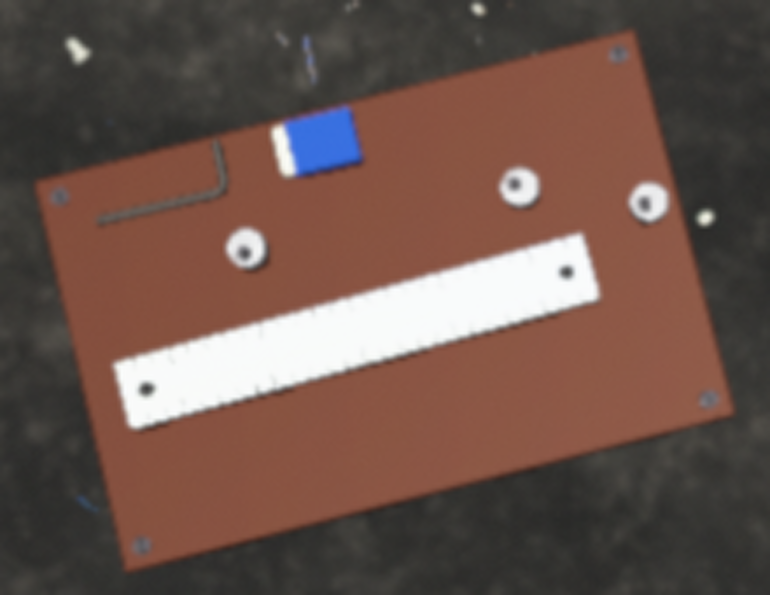

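```bash
python3 - <<'E'
from h import *
k=get_calibration('top')
th=np.radians(13.03);A=np.array([[np.cos(th),np.sin(th)],[-np.sin(th),np.cos(th)]])
o=np.array([.5383,-.0266])
print(((ray(k,[[224.9,219.9],[303.2,203.0],[340.2,206.9]],0.028)[:,:2]-o)@A.T).round(4))
print(A@(np.array([.5194,-.0140])-o))
E
python3 -m crank '[[0.1,-0.534,0.462,-28.1,0,0],[0.1,-0.534,0.462,-28.1,0,0],[0.1,-0.534,0.462,-28.1,0,0],[0.1,-0.534,0.462,-28.1,0,0],[0.1,-0.534,0.462,-28.1,0,0]]' 0.0
```

```text
[[ 0.0433  0.0634]
 [ 0.0376 -0.0874]
 [ 0.0129 -0.1531]]
[-0.01557255  0.01653679]
t: 1.4
position: [0.2691, 0.3825, 0.3703]
tool_rot: [0.337, 1.569, 0.566]
ft_force: [0.6, -0.5, -0.0]
width: 0.0548
```

```bash
cat > rel.py <<'E'
# usage rel.py X Y Z (world TCP) -> tool shift and yaw-turn needed to align tool z with plate x
from h import *
import sys
s,R=tool();d=np.array([float(a) for a in sys.argv[1:4]])-s['position']
th=np.radians(13.03);tgt=np.array([[0,-np.sin(th),np.cos(th)],[0,np.cos(th),np.sin(th)],[-1,0,0]])
print('pos',s['position'].round(4),'shift',(R.T@d).round(4),'turn',np.degrees(Ro.from_matrix(R.T@tgt).as_rotvec()).round(2),'F',s['ft_force'].round(2),'t',s['t'])
E
python3 rel.py 0.4695 -0.0321 0.29
```

```text
pos [0.2691 0.3825 0.3703] shift [ 0.0802 -0.4493  0.1006] turn [ 0.13  0.07 -0.03] F [ 0.6  -0.51 -0.04] t 1.4
```

```bash
python3 -m crank '[[0.08,-0.45,0.1,0,0,0],[0.08,-0.45,0.1,0,0,0],[0.08,-0.45,0.1,0,0,0],[0.08,-0.45,0.1,0,0,0],[0.08,-0.45,0.1,0,0,0]]'
python3 rel.py 0.4695 -0.0321 0.29
```

```text
t: 1.9
position: [0.3758, 0.16, 0.3275]
tool_rot: [-0.06, 1.569, 0.168]
ft_force: [1.4, 0.2, 0.2]
width: 0.0153
pos [0.3758 0.16   0.3275] shift [ 0.0376 -0.2083  0.0478] turn [0.03 0.09 0.01] F [1.43 0.18 0.17] t 1.9
```

```bash
python3 -m crank '[[0.035,-0.206,0.047,0,0,0],[0.035,-0.206,0.047,0,0,0],[0.035,-0.206,0.047,0,0,0],[0.035,-0.206,0.047,0,0,0],[0.035,-0.206,0.047,0,0,0]]'
python3 rel.py 0.4695 -0.0321 0.198
python3 - <<'E'
from h import *
cv2.imwrite('pics/w1.png',read_camera('wrist')[:,:,::-1])
E
```

```text
t: 2.4
position: [0.4703, -0.0328, 0.2922]
tool_rot: [-0.646, 1.565, -0.423]
ft_force: [0.8, 1.2, 0.0]
width: 0.0006
pos [ 0.4703 -0.0328  0.2922] shift [ 0.0942  0.0012 -0.0011] turn [-0.25  0.24  0.18] F [0.76 1.19 0.02] t 2.4
```

View pics/w1.png

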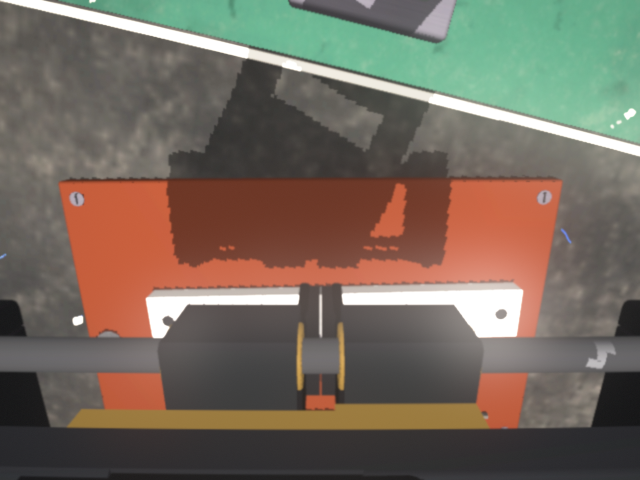

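```bash
python3 -m crank '[[0.045,0.001,-0.001,0,0,0],[0.08,0.001,-0.001,0,0,0],[0.08,0.001,-0.001,0,0,0],[0.08,0.001,-0.001,0,0,0]]'
python3 rel.py 0.4695 -0.0321 0.198
python3 - <<'E'
from h import *
im=read_camera('side');cv2.imwrite('pics/s1.png',cv2.resize(im[200:400,160:400,::-1],None,fx=3,fy=3))
im=read_camera('top');cv2.imwrite('pics/t1.png',cv2.resize(im[150:320,155:375,::-1],None,fx=3.5,fy=3.5))
E
```

```text
t: 2.85
position: [0.4656, -0.0265, 0.2126]
tool_rot: [2.574, 1.568, 2.802]
ft_force: [0.3, -0.1, 0.2]
width: 0.0009
pos [ 0.4656 -0.0265  0.2126] shift [ 0.0146 -0.0064  0.0026] turn [ 0.08 -0.11 -0.07] F [ 0.28 -0.07  0.23] t 2.85
```

View pics/s1.png

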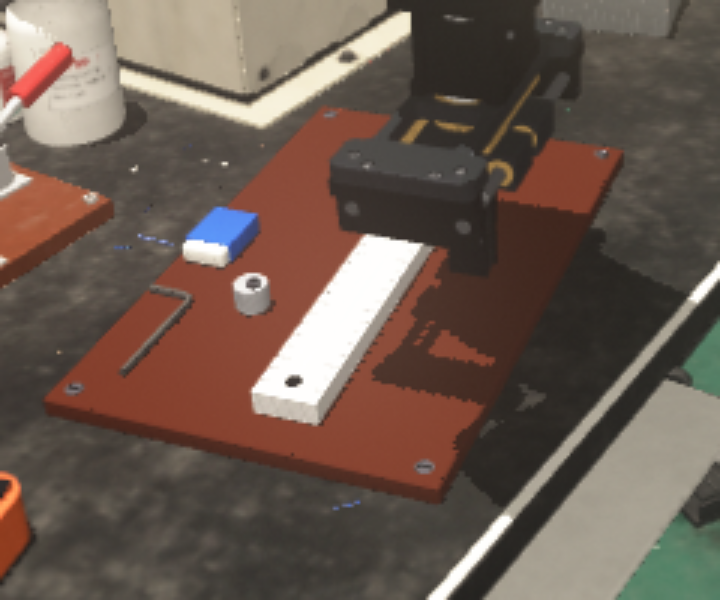

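View pics/t1.png

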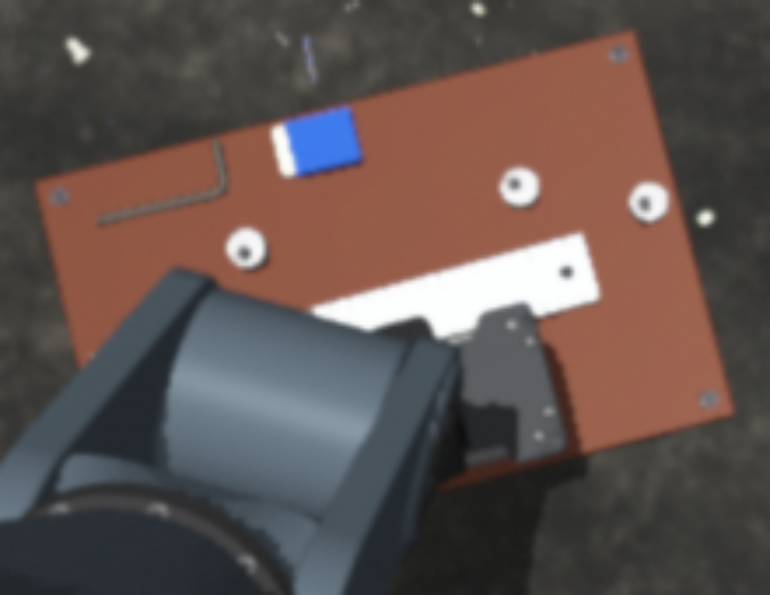

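```bash
python3 -m crank '[[0.014,-0.004,0,0,0,0],[0.014,-0.004,0.01,0,0,0],[0.014,-0.004,0.01,0,0,0],[0.014,-0.004,0.01,0,0,0]]'
python3 rel.py 0.4695 -0.0321 0.198
```

```text
t: 3.35
position: [0.4775, -0.029, 0.1997]
tool_rot: [-0.519, 1.568, -0.29]
ft_force: [0.7, 0.2, -0.9]
width: 0.0006
pos [ 0.4775 -0.029   0.1997] shift [ 0.0017 -0.0012 -0.0085] turn [0.05 0.14 0.08] F [ 0.66  0.18 -0.86] t 3.35
```

```bash
python3 -m crank '[[0.001,0,0.006,0,0,0],[0.001,0,0.012,0,0,0],[0.001,0,0.012,0,0,0]]'; python3 -m crank '[[0,0,0.001,0,0,0],[0,0,0.002,0,0,0],[0,0,0.003,0,0,0],[0,0,0.004,0,0,0],[0,0,0.004,0,0,0]]'
python3 rel.py 0.4695 -0.0321 0.198
```

```text
t: 3.65
position: [0.4896, -0.0265, 0.1977]
tool_rot: [-0.497, 1.568, -0.269]
ft_force: [-0.5, 0.4, 0.6]
width: 0.0006
t: 4.15
position: [0.4924, -0.0256, 0.1974]
tool_rot: [-0.726, 1.571, -0.498]
ft_force: [0.4, 0.8, 0.1]
width: 0.0003
pos [ 0.4924 -0.0256  0.1974] shift [-0.0006 -0.0011 -0.0238] turn [0.01 0.   0.  ] F [0.36 0.77 0.06] t 4.15
```

```bash
python3 -m crank '[[0,0,0.002,0,0,0],[0,0,0.004,0,0,0],[0,0,0.006,0,0,0],[0,0,0.008,0,0,0],[0,0,0.010,0,0,0]]'; python3 rel.py 0.4695 -0.0321 0.198;python3 -m crank '[[0,0,0.002,0,0,0],[0,0,0.004,0,0,0],[0,0,0.006,0,0,0],[0,0,0.008,0,0,0],[0,0,0.010,0,0,0]]'
python3 rel.py 0.4695 -0.0321 0.198;python3 - <<'E'
from h import *
cv2.imwrite('pics/w2.png',read_camera('wrist')[:,:,::-1])
im=read_camera('side');cv2.imwrite('pics/s2.png',cv2.resize(im[200:400,160:400,::-1],None,fx=3,fy=3))
E
```

```text
t: 4.65
position: [0.5021, -0.0232, 0.1974]
tool_rot: [2.55, 1.57, 2.778]
ft_force: [-1.9, -1.0, 0.5]
width: 0.0004
pos [ 0.5021 -0.0232  0.1974] shift [-0.0006 -0.0013 -0.0337] turn [ 0.01 -0.02 -0.02] F [-1.9  -0.99  0.55] t 4.65
t: 5.15
position: [0.5121, -0.0211, 0.1974]
tool_rot: [-0.427, 1.57, -0.2]
ft_force: [-2.4, -0.0, -0.3]
width: 0.0008
pos [ 0.5121 -0.0211  0.1974] shift [-0.0006 -0.0011 -0.044 ] turn [0.01 0.02 0.01] F [-2.36 -0.02 -0.32] t 5.15
```

View pics/w2.png

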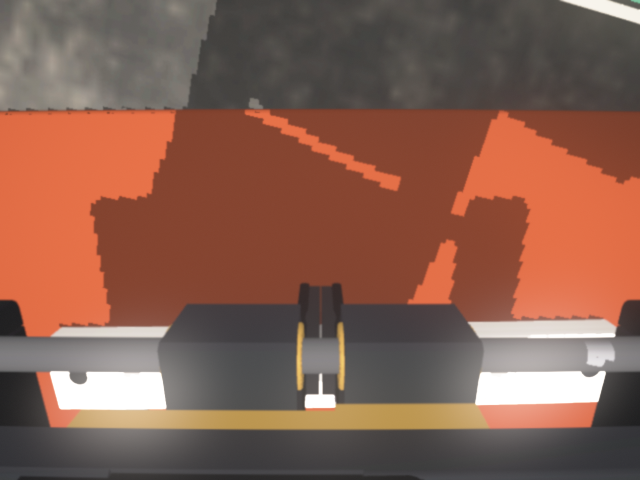

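View pics/s2.png

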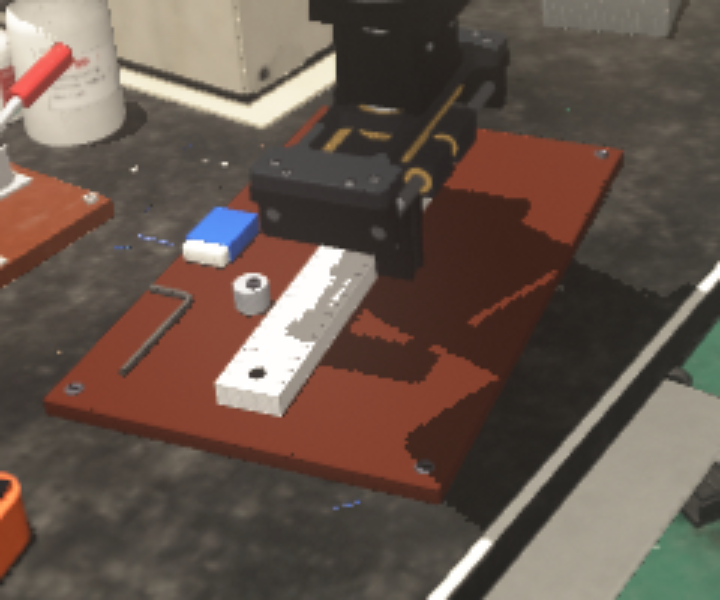

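```bash
python3 -m crank '[[0,0,0.001,0,0,0],[0,0,0.002,0,0,0],[0,0,0.003,0,0,0],[0,0,0.004,0,0,0],[0,0,0.004,0,0,0]]' | grep force; python3 -m crank '[[0,0,0.0005,0,0,0],[0,0,0.001,0,0,0]]'| grep force;python3 -m crank '[[0,0,0.0005,0,0,0],[0,0,0.001,0,0,0]]'| grep force; python3 rel.py 0.4695 -0.0321 0.198
```

```text
ft_force: [-1.9, 0.1, 0.7]
ft_force: [-2.6, -1.4, 2.3]
ft_force: [-3.7, -0.8, 2.5]
pos [ 0.5172 -0.0196  0.1974] shift [-0.0005 -0.0014 -0.0493] turn [ 0.02 -0.09 -0.04] F [-3.7  -0.83  2.52] t 6.15
```

Run:
```python
from h import *
im=read_camera('top');cv2.imwrite('pics/t3.png',cv2.resize(im[150:320,155:375,::-1],None,fx=3.5,fy=3.5))
im=read_camera('side');cv2.imwrite('pics/s3.png',cv2.resize(im[200:400,160:400,::-1],None,fx=3,fy=3))
```

```text
(no output)
```

View pics/t3.png

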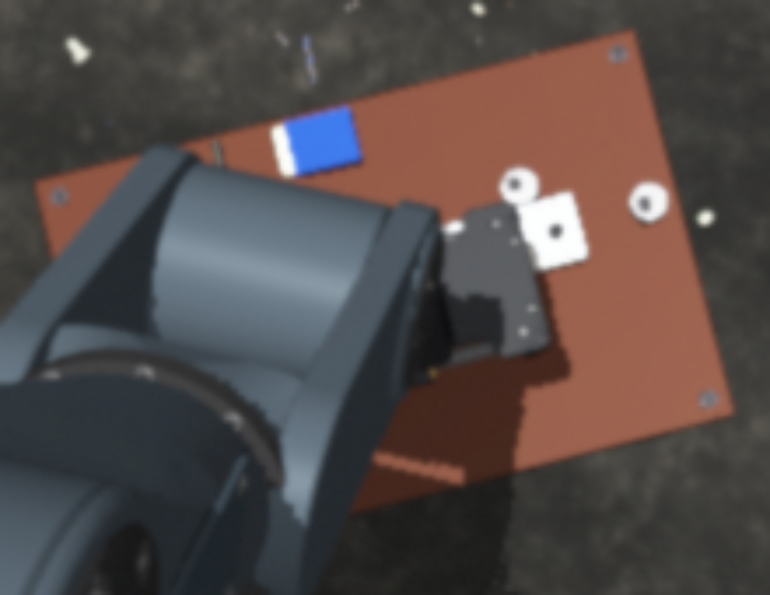

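View pics/s3.png

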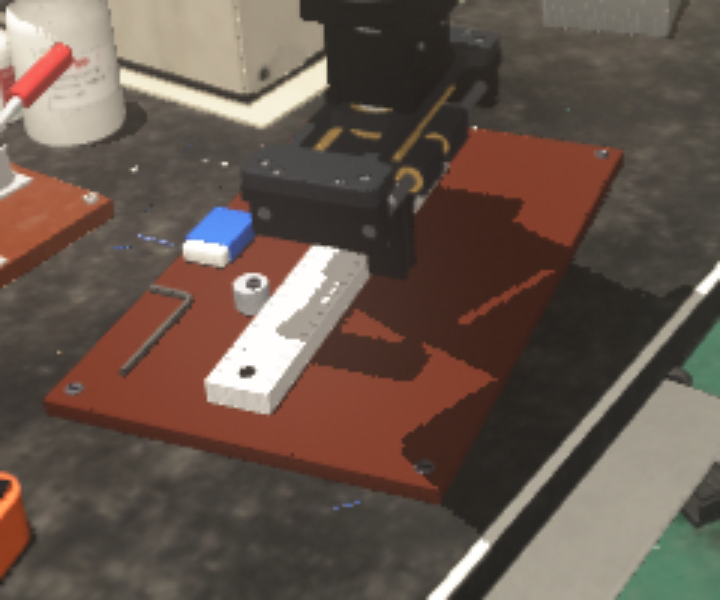

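Top view: the bar touches the right stop at crop px (520,205). The side view shows a small gap left at the left stop (250,300). I'll keep creeping forward.

```bash
for i in 1 2 3; do python3 -m crank '[[0,0,0.0003,0,0,0],[0,0,0.0006,0,0,0]]'| grep -E 'force|pos'; done
```

```text
position: [0.5177, -0.0194, 0.1974]
ft_force: [-5.0, -0.1, 3.0]
position: [0.5182, -0.0192, 0.1974]
ft_force: [-5.6, -0.2, 2.5]
position: [0.5187, -0.0191, 0.1974]
ft_force: [-6.2, -0.3, 4.0]
```

```bash
for i in 1 2 3; do python3 -m crank '[[0,0,0.0003,0,0,0],[0,0,0.0006,0,0,0]]'| grep -E 'force|pos'; done
python3 - <<'E'
from h import *
im=read_camera('side');cv2.imwrite('pics/s4.png',cv2.resize(im[240:340,220:320,::-1],None,fx=6,fy=6,interpolation=cv2.INTER_CUBIC))
E
```

```text
position: [0.5192, -0.0189, 0.1973]
ft_force: [-5.4, -0.3, 3.7]
position: [0.5196, -0.0187, 0.1973]
ft_force: [-6.1, -0.2, 4.5]
position: [0.52, -0.0185, 0.1973]
ft_force: [-6.5, -0.2, 4.2]
```

View pics/s4.png

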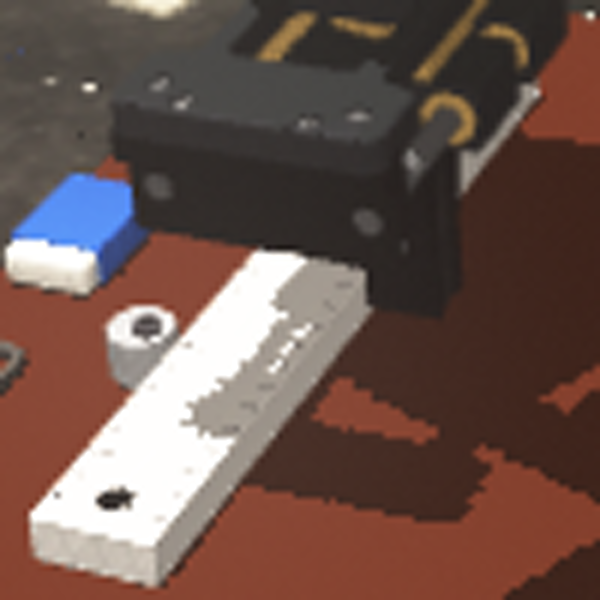

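```bash
for i in 1 2 3 4; do python3 -m crank '[[0,0,0.0003,0,0,0],[0,0,0.0006,0,0,0]]'| grep -E 'force|pos'; done
```

```text
position: [0.5205, -0.0184, 0.1974]
ft_force: [-7.3, -0.3, 5.2]
position: [0.521, -0.0182, 0.1973]
ft_force: [-7.2, 1.1, 4.7]
position: [0.5214, -0.0181, 0.1973]
ft_force: [-7.2, -0.6, 5.8]
position: [0.5216, -0.018, 0.1973]
ft_force: [-8.9, -1.0, 5.9]
```

```bash
for i in 1 2 ; do python3 -m crank '[[-0.0001,0,0.0002,0,0,0],[-0.0001,0,0.0004,0,0,0]]'| grep -E 'force|pos'; done;  python3 - <<'E'
from h import *
im=read_camera('side');cv2.imwrite('pics/s5.png',cv2.resize(im[240:340,220:320,::-1],None,fx=6,fy=6,interpolation=cv2.INTER_CUBIC))
print(telemetry.state()['ft_force'])
E
```

```text
position: [0.5218, -0.018, 0.1973]
ft_force: [-9.8, -1.8, 5.5]
position: [0.5219, -0.018, 0.1974]
ft_force: [-9.5, -2.1, 6.4]
[-9.32094648 -1.87832708  5.98347356]
```

View pics/s5.png

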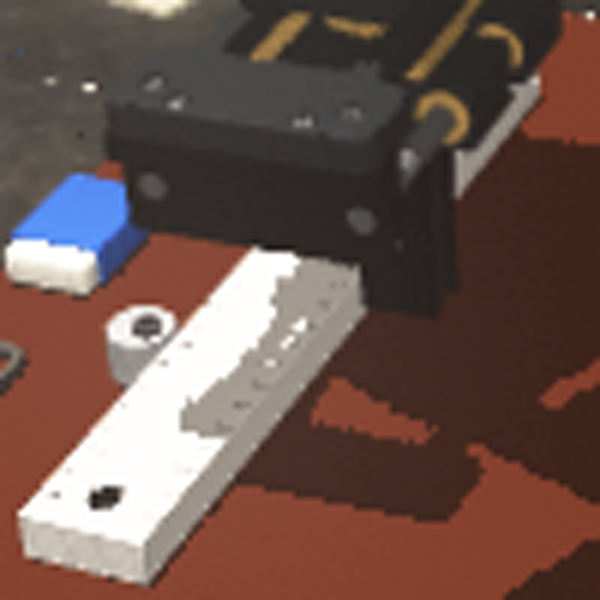

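```bash
for i in 1 2 3; do python3 -m crank '[[0,0,0.0002,0,0,0],[0,0,0.0004,0,0,0]]'| grep -E 'force|pos'; done; python3 -m crank '[[0,0,0,0,0,0],[0,0,0,0,0,0],[0,0,0,0,0,0],[0,0,0,0,0,0]]'| grep -E 'force|pos'
```

```text
position: [0.5221, -0.0179, 0.1973]
ft_force: [-10.7, -3.0, 6.5]
position: [0.5223, -0.0179, 0.1973]
ft_force: [-10.4, -3.2, 7.1]
position: [0.5224, -0.0179, 0.1973]
ft_force: [-12.0, -3.5, 6.9]
position: [0.5224, -0.0179, 0.1973]
ft_force: [-11.7, -4.0, 6.8]
```

```bash
python3 -m crank '[[0,0,-0.005,0,0,0],[0,0,-0.02,0,0,0],[-0.02,0,-0.03,0,0,0],[-0.06,0,-0.03,0,0,0],[-0.08,0,-0.03,0,0,0]]'; python3 rel.py 0.5097 0.1525 0.27;python3 - <<'E'
from h import *
im=read_camera('side');cv2.imwrite('pics/s6.png',cv2.resize(im[200:360,200:360,::-1],None,fx=3.75,fy=3.75,interpolation=cv2.INTER_CUBIC))
E
```

```text
t: 10.25
position: [0.4983, -0.0253, 0.28]
tool_rot: [-0.443, 1.562, -0.216]
ft_force: [0.3, -1.0, 0.3]
width: 0.0007
pos [ 0.4983 -0.0253  0.28  ] shift [0.0098 0.1707 0.051 ] turn [-0.03  0.46  0.22] F [ 0.29 -1.04  0.3 ] t 10.25
```

View pics/s6.png

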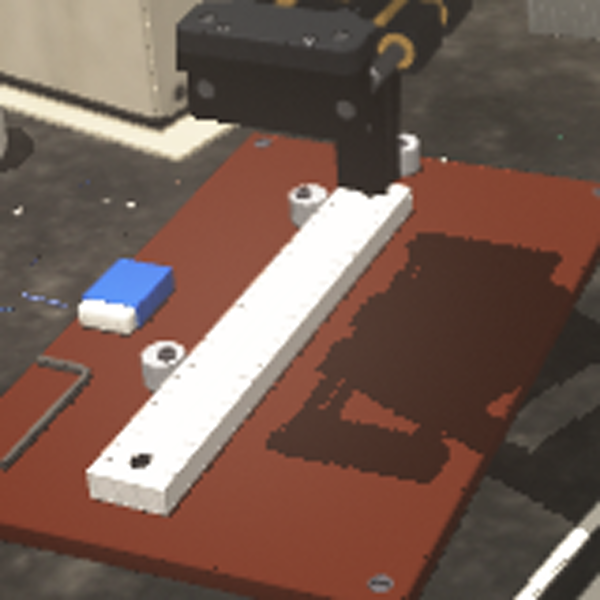

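```bash
cat > bar.py <<'E'
from h import *
import sys
# fit bar pose (xc,yc,yaw) to side-camera top-face edge px given as list of (far/near/left) points
def pl(P):
    th=np.radians(13.03);A=np.array([[np.cos(th),np.sin(th)],[-np.sin(th),np.cos(th)]])
    return (A@(P[:,:2]-np.array([.5383,-.0266])).T).T
k=get_calibration('side')
print(pl(ray(k,np.array([[88,475],[165,490],[410,187]])/3.75+200,0.026)).round(4))
print('discs',pl(ray(k,np.array([[163,355],[307,193],[0,0]])/3.75+200,0.028)).round(4))
E
python3 bar.py
python3 -m crank '[[0.0,0.045,0.02,0,0,0],[0.0,0.09,0.05,0,0,0],[0,0.135,0.05,0,0,0],[0,0.171,0.05,0,0,0],[0,0.171,0.05,0,0,0]]';python3 rel.py 0.5097 0.1525 0.198;python3 - <<'E'
from h import *
im=read_camera('top');cv2.imwrite('pics/t6.png',cv2.resize(im[150:320,155:375,::-1],None,fx=3.5,fy=3.5))
E
```

```text
[[ 0.0343  0.1483]
 [-0.0003  0.1474]
 [-0.0071 -0.1123]]
discs [[ 0.0433  0.0649]
 [ 0.0401 -0.0881]
 [ 0.3297 -0.2619]]
t: 10.8
position: [0.5062, 0.1573, 0.2776]
tool_rot: [0.195, 1.567, 0.428]
ft_force: [-0.1, -0.8, -0.1]
width: 0.0004
pos [0.5062 0.1573 0.2776] shift [ 0.0797 -0.0055  0.002 ] turn [ 0.32  0.23 -0.05] F [-0.14 -0.84 -0.07] t 10.8
```

View pics/t6.png

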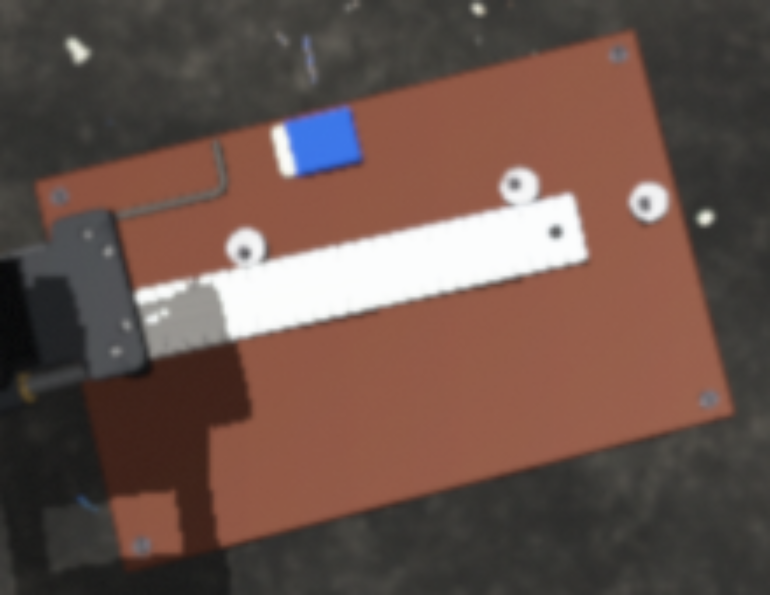

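```bash
python3 -m crank '[[0.045,0.0,0.005,0,0,0],[0.079,0,0.005,0,0,0],[0.079,0,0.005,0,0,0],[0.079,0,0.005,0,0,0]]'; python3 rel.py 0.5097 0.1525 0.198
python3 - <<'E'
from h import *
s=telemetry.state()['position'];th=np.radians(13.03);A=np.array([[np.cos(th),np.sin(th)],[-np.sin(th),np.cos(th)]])
print(A@(s[:2]-np.array([.5383,-.0266])))
E
```

```text
t: 11.25
position: [0.512, 0.1534, 0.1985]
tool_rot: [-0.283, 1.57, -0.057]
ft_force: [-0.3, 0.3, -0.1]
width: 0.0006
pos [0.512  0.1534 0.1985] shift [ 0.0005 -0.0004 -0.0025] turn [-0.07  0.02  0.01] F [-0.28  0.27 -0.1 ] t 11.25
[0.01499273 0.18129374]
```

```bash
python3 -m crank '[[0.0005,-0.007,0,0,0,0],[0.0005,-0.014,0,0,0,0],[0.0005,-0.014,0,0,0,0]]'; for i in 1 2; do python3 -m crank '[[0,-0.001,0,0,0,0],[0,-0.002,0,0,0,0],[0,-0.003,0,0,0,0],[0,-0.003,0,0,0,0]]'|grep -E 'pos|for'; done
python3 - <<'E'
from h import *
im=read_camera('top');cv2.imwrite('pics/t7.png',cv2.resize(im[150:320,155:375,::-1],None,fx=3.5,fy=3.5))
im=read_camera('side');cv2.imwrite('pics/s7.png',cv2.resize(im[200:360,200:360,::-1],None,fx=3.75,fy=3.75,interpolation=cv2.INTER_CUBIC))
E
```

```text
t: 11.55
position: [0.5154, 0.1395, 0.1996]
tool_rot: [-0.219, 1.567, 0.007]
ft_force: [0.0, -0.5, -0.1]
width: 0.0004
position: [0.515, 0.1378, 0.1982]
ft_force: [0.1, -0.8, 0.6]
position: [0.5158, 0.1347, 0.1981]
ft_force: [0.5, 0.9, 0.5]
```

View pics/s7.png

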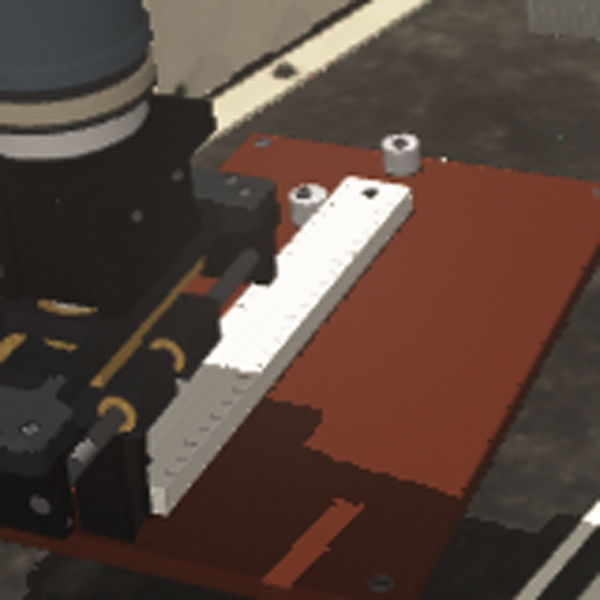

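```bash
for i in 1 2 ; do python3 -m crank '[[0,-0.002,0,0,0,0],[0,-0.004,0,0,0,0],[0,-0.006,0,0,0,0],[0,-0.008,-0.0002,0,0,0],[0,-0.010,-0.0002,0,0,0]]'|grep -E 'pos|for'; done
python3 - <<'E'
from h import *
im=read_camera('top');cv2.imwrite('pics/t8.png',cv2.resize(im[150:320,155:375,::-1],None,fx=3.5,fy=3.5))
im=read_camera('side');cv2.imwrite('pics/s8.png',cv2.resize(im[200:360,200:360,::-1],None,fx=3.75,fy=3.75,interpolation=cv2.INTER_CUBIC))
E
```

```text
position: [0.5176, 0.125, 0.1982]
ft_force: [-0.6, 1.3, -0.5]
position: [0.5198, 0.1151, 0.1981]
ft_force: [-0.4, 2.0, -0.2]
```

View pics/s8.png

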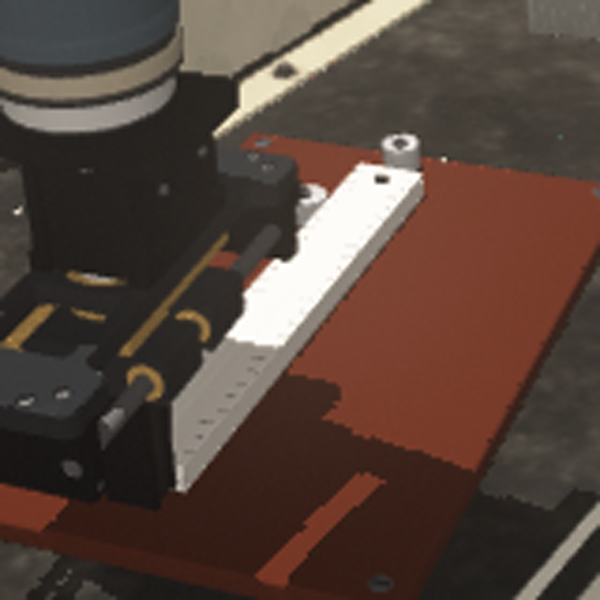

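View pics/t8.png

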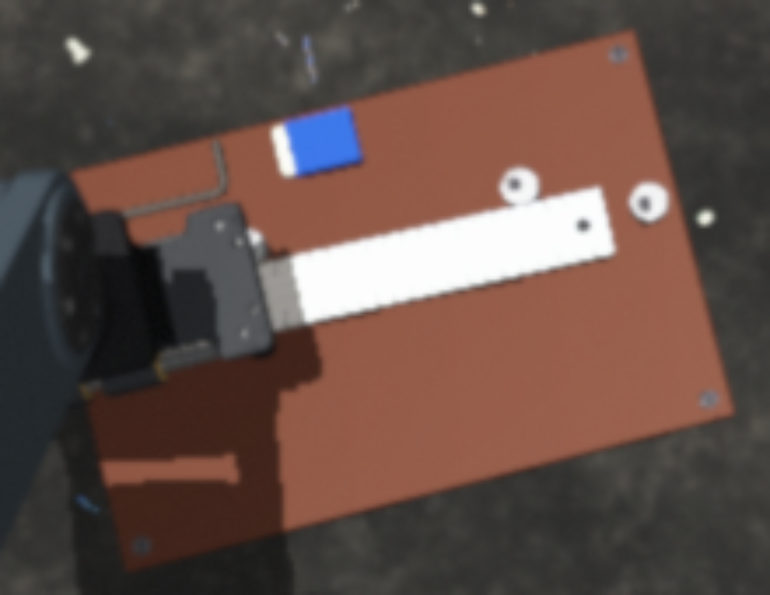

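The bar still touches the right far stop. The end gap in the crop runs from about (605,215) to (629,205), roughly 12 mm.

```bash
python3 -m crank '[[0,-0.002,0,0,0,0],[0,-0.004,0,0,0,0],[0,-0.006,0,0,0,0],[0,-0.008,-0.0002,0,0,0]]'|grep -E 'pos|for'; for i in 1 2 3; do python3 -m crank '[[0,-0.0005,0,0,0,0],[0,-0.001,0,0,0,0]]'|grep -E 'pos|for'; done
```

```text
position: [0.5214, 0.1073, 0.1981]
ft_force: [-1.0, 2.5, -0.2]
position: [0.5216, 0.1064, 0.1981]
ft_force: [-1.2, 1.4, -0.0]
position: [0.5218, 0.1055, 0.1981]
ft_force: [-1.6, 2.4, 0.8]
position: [0.522, 0.1045, 0.1981]
ft_force: [-2.0, 2.6, 0.5]
```

```bash
for i in 1 2 3 4 5; do python3 -m crank '[[0,-0.0003,0,0,0,0],[0,-0.0006,0,0,0,0]]'|grep -E 'pos|for'; done
python3 - <<'E'
from h import *
im=read_camera('top');cv2.imwrite('pics/t9.png',cv2.resize(im[190:250,280:360,::-1],None,fx=8,fy=8))
E
```

```text
position: [0.5222, 0.1039, 0.1981]
ft_force: [-1.7, 2.8, -0.4]
position: [0.5223, 0.1034, 0.1981]
ft_force: [-2.4, 3.0, 1.1]
position: [0.5224, 0.1027, 0.1981]
ft_force: [-2.0, 3.3, -0.4]
position: [0.5226, 0.1021, 0.1981]
ft_force: [-2.5, 3.3, 0.9]
position: [0.5227, 0.1016, 0.1981]
ft_force: [-2.1, 3.1, 0.9]
```

View pics/t9.png

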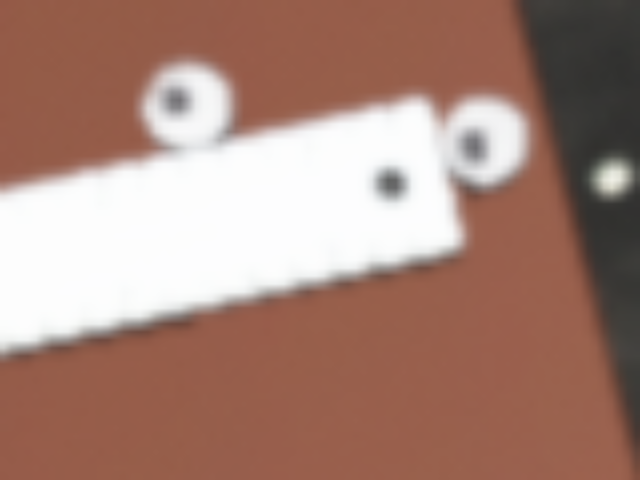

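```bash
for i in 1 2 3 4; do python3 -m crank '[[0,-0.0003,0,0,0,0],[0,-0.0006,0,0,0,0]]'|grep -E 'pos|for'; done
```

```text
position: [0.5229, 0.101, 0.1981]
ft_force: [-1.5, 3.3, 0.9]
position: [0.523, 0.1006, 0.1981]
ft_force: [-2.7, 5.6, 1.0]
position: [0.523, 0.1004, 0.1982]
ft_force: [-2.9, 8.0, 1.3]
position: [0.523, 0.1002, 0.1981]
ft_force: [-1.6, 9.8, 0.9]
```

```bash
python3 -m crank '[[0,0,0,0,0,0],[0,0,0,0,0,0],[0,0,0,0,0,0]]'|grep -E 'pos|for';  python3 - <<'E'
from h import *
im=read_camera('side');cv2.imwrite('pics/s9.png',cv2.resize(im[200:360,200:360,::-1],None,fx=3.75,fy=3.75,interpolation=cv2.INTER_CUBIC))
E
python3 -m crank '[[0,0.002,0,0,0,0],[0,0.012,0,0,0,0],[0,0.025,0,0,0,0],[-0.04,0.03,0,0,0,0],[-0.08,0.03,0,0,0,0]]'
```

```text
position: [0.523, 0.1002, 0.1982]
ft_force: [-2.1, 9.2, 1.4]
t: 17.25
position: [0.516, 0.1297, 0.2776]
tool_rot: [3.025, 1.567, -3.029]
ft_force: [1.0, 0.3, 1.8]
width: 0.0006
```

```bash
python3 -m crank '[[-0.03,0.04,-0.03,0,0,0],[-0.06,0.09,-0.06,0,0,0],[-0.07,0.14,-0.06,0,0,0],[-0.07,0.16,-0.06,0,0,0],[-0.07,0.16,-0.06,0,0,0]]'
python3 - <<'E'
from h import *
im=read_camera('top');cv2.imwrite('pics/t10raw.png',im[:,:,::-1]);cv2.imwrite('pics/t10.png',cv2.resize(im[190:290,200:360,::-1],None,fx=5,fy=5))
im=read_camera('side');cv2.imwrite('pics/s10raw.png',im[:,:,::-1]);cv2.imwrite('pics/s10.png',cv2.resize(im[200:360,200:360,::-1],None,fx=3.75,fy=3.75,interpolation=cv2.INTER_CUBIC))
E
```

```text
t: 17.75
position: [0.4201, 0.2749, 0.3498]
tool_rot: [0.318, 1.566, 0.552]
ft_force: [0.4, -0.2, 0.3]
width: 0.0002
```

View pics/t10.png

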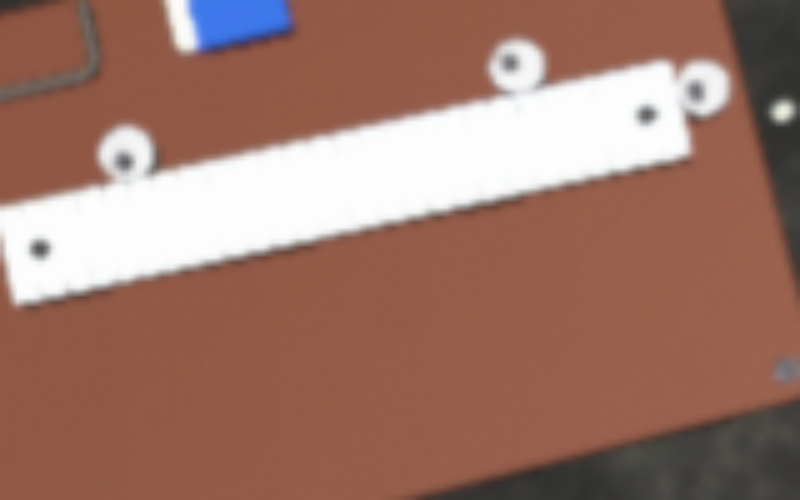

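View pics/s10.png

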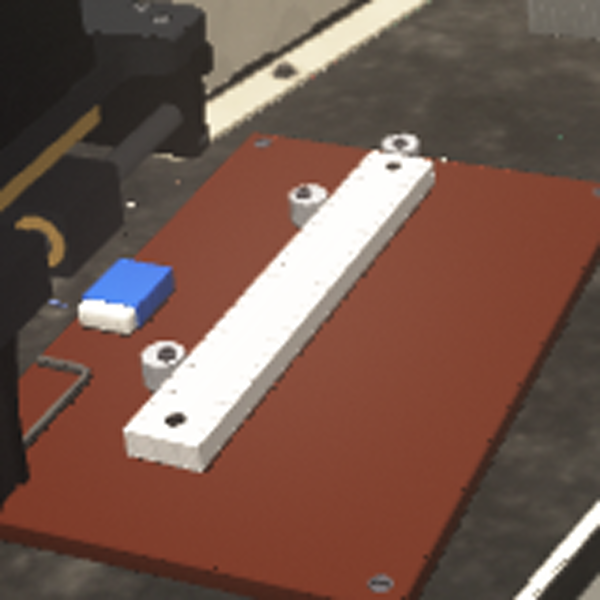

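```bash
cat > gap.py <<'E'
from h import *
import sys
k=get_calibration('top')
im=cv2.imread(sys.argv[1]).astype(float)
B=im[:,:,0] # blue: bar bright, brown dark
# edges in rectified world-plane image at z=.026, 0.25mm/px, plate frame rotated 
th=np.radians(13.03);c,s=np.cos(th),np.sin(th)
def sample(P,z):
    w=np.c_[.5383+P[:,0]*c-P[:,1]*s, -.0266+P[:,0]*s+P[:,1]*c, np.full(len(P),z)]
    p=proj(k,w).astype(np.float32)
    return cv2.remap(B.astype(np.float32),p[:,0],p[:,1],cv2.INTER_LINEAR).ravel()
def edge(P0,d,n,z):  # position of half-level crossing along d from P0 (bright->dark)
    t=np.arange(0,n,0.00025);v=sample(P0+t[:,None]*d,z);h=(np.median(v[:20])+np.median(v[-8:]))/2
    i=np.argmax(v<h);return t[i]
ys=np.linspace(-.12,.09,22)
near=np.array([-edge(np.array([.008+.026*y,y]),np.array([-1.,0]),.035,.026)+.008+.026*y for y in ys])
p=np.polyfit(ys,near,1);r=near-np.polyval(p,ys);ok=abs(r)<.001;p=np.polyfit(ys[ok],near[ok],1)
ang=p[0];print('near edge slope',p, 'resid',r[ok].std())
nx=np.array([1,-ang])/np.hypot(1,ang)
xs=np.linspace(0,.022,8)
left=np.array([.1+edge(np.array([x,.1]),np.array([0,1.]),.06,.026) for x in xs]);print('left',left.round(4))
def disc(guess):
    q=[]
    for a in np.radians(np.arange(-60,241,10)):
        if guess[1]<-.13: a=a-np.pi/2
        # directions away from bar
        d=np.array([np.sin(a),np.cos(a)])
        q.append(guess+d*edge(guess+d*.006,d,.012,.028)+d*.006)
    q=np.array(q).astype(np.float32)
    A=np.c_[2*q,np.ones(len(q))];x=np.linalg.lstsq(A,(q**2).sum(1),rcond=None)[0]
    return x[:2],np.sqrt(x[2]+x[:2]@x[:2])
for n,g in (('L',[.0433,.0634]),('R',[.0376,-.0874]),('E',[.0129,-.1531])):
    cc,rad=disc(np.array(g));
    d=(cc-np.array([p[1],0]))@nx; print(n,cc.round(4),'r',rad.round(4),'dist from near edge (46 nominal)',round(d*1000,2))
    if n=='E':
        u=np.array([ang,1])/np.hypot(1,ang)
        L=[(np.array([x,y])-cc)@u for x,y in zip(xs,left)];print('left end to E centre (270)',np.median(L).round(4))
E
python3 gap.py pics/t10raw.png
```

```text
near edge slope [ 0.03284641 -0.00643139] resid 0.00013250952877766174
left [0.1182 0.1182 0.1182 0.1182 0.1185 0.12   0.119  0.1178]
L [0.0443 0.0636] r 0.0098 dist from near edge (46 nominal) 48.62
R [ 0.039  -0.0871] r 0.0102 dist from near edge (46 nominal) 48.27
E [ 0.0128 -0.1552] r 0.0097 dist from near edge (46 nominal) 24.35
left end to E centre (270) 0.2732
```

```bash
cat >> gap.py <<'E'
far=[]
for y in np.linspace(-.06,.04,11):
    far.append((np.array([.012+.033*y+edge(np.array([.012+.033*y,y]),np.array([1.,0]),.035,.026)-p[1],y]))@nx)
print('width (36)',np.round(far,4))
right=[-.1-edge(np.array([x,-.1]),np.array([0,-1.]),.05,.026) for x in (-.003,0,.024,.027)];print('right',right)
E
python3 gap.py pics/t10raw.png | tail -2
python3 - <<'E'
import cv2
im=cv2.imread('pics/t10raw.png');cv2.imwrite('pics/t10a.png',cv2.resize(im[200:250,210:250],None,fx=14,fy=11,interpolation=cv2.INTER_CUBIC))
E
```

```text
0.0377]
right [np.float64(-0.14375000000000002), np.float64(-0.14350000000000002), np.float64(-0.14350000000000002), np.float64(-0.14150000000000001)]
```

View pics/t10a.png

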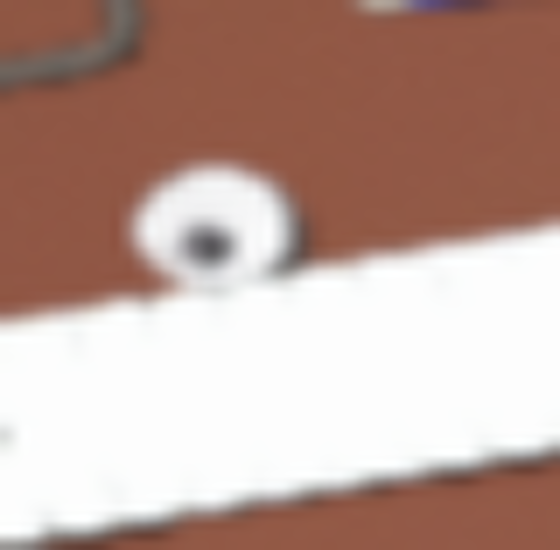

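```bash
python3 rel.py 0.4821 -0.0499 0.27
```

```text
pos [0.4214 0.2719 0.3485] shift [ 0.0786 -0.3271 -0.0148] turn [0.21 0.09 0.03] F [-0.47 -0.61  0.07] t 17.85
```

```bash
python3 -m crank '[[0,-0.05,-0.014,0,0,0],[0,-0.1,-0.014,0,0,0],[0.01,-0.15,-0.014,0,0,0],[0.03,-0.2,-0.014,0,0,0],[0.05,-0.25,-0.014,0,0,0]]' >/dev/null; python3 -m crank '[[0.01,-0.04,0,0,0,0],[0.025,-0.077,0,0,0,0],[0.025,-0.077,0,0,0,0],[0.025,-0.077,0,0,0,0]]'; python3 rel.py 0.4821 -0.0499 0.198
```

```text
t: 18.75
position: [0.4797, -0.0433, 0.2762]
tool_rot: [2.652, 1.568, 2.875]
ft_force: [-0.7, 0.9, -0.1]
width: 0.0001
pos [ 0.4797 -0.0433  0.2762] shift [ 0.0782 -0.0071  0.0011] turn [-0.23 -0.12 -0.06] F [-0.72  0.92 -0.11] t 18.75
```

```bash
python3 -m crank '[[0.045,-0.006,0,0,0,0],[0.077,-0.006,0,0,0,0],[0.077,-0.006,0.005,0,0,0],[0.077,-0.006,0.015,0,0,0],[0.077,-0.006,0.025,0,0,0]]'; python3 -m crank '[[0,0,0.004,0,0,0],[0,0,0.008,0,0,0],[0,0,0.008,0,0,0]]'
python3 - <<'E'
from h import *
s=telemetry.state()['position'];th=np.radians(13.03);A=np.array([[np.cos(th),np.sin(th)],[-np.sin(th),np.cos(th)]])
print(A@(s[:2]-np.array([.5383,-.0266])))
E
```

```text
t: 19.25
position: [0.5071, -0.0411, 0.2017]
tool_rot: [-0.521, 1.568, -0.292]
ft_force: [-0.3, -0.1, 1.3]
width: 0.0006
t: 19.55
position: [0.5143, -0.0396, 0.201]
tool_rot: [-0.532, 1.568, -0.304]
ft_force: [0.2, 0.9, -0.6]
width: 0.0008
[-0.02631891 -0.00728822]
```

```bash
python3 -m crank '[[0.002,0,0.003,0,0,0],[0.002,0,0.006,0,0,0],[0.002,0,0.008,0,0,0],[0.002,0,0.008,0,0,0]]'|grep -E 'pos|for'; for i in 1 2 3 4; do python3 -m crank '[[0,0,0.0003,0,0,0],[0,0,0.0006,0,0,0]]'| grep -E 'force|pos'; done
```

```text
position: [0.5216, -0.0381, 0.198]
ft_force: [-0.5, 0.0, 0.2]
position: [0.5217, -0.0379, 0.1979]
ft_force: [-0.1, -0.4, 1.1]
position: [0.5224, -0.0378, 0.198]
ft_force: [1.3, 0.4, -0.6]
position: [0.5231, -0.0376, 0.198]
ft_force: [0.5, -0.6, -0.2]
position: [0.5236, -0.0375, 0.198]
ft_force: [0.2, -0.1, -0.3]
```

```bash
for i in 1 2 3 4; do python3 -m crank '[[0,0,0.0003,0,0,0],[0,0,0.0006,0,0,0]]'| grep -E 'force|pos'; done
```

```text
position: [0.5241, -0.0374, 0.198]
ft_force: [-1.6, -1.5, 0.4]
position: [0.5243, -0.0373, 0.198]
ft_force: [-4.0, -3.0, 1.6]
position: [0.5246, -0.0372, 0.198]
ft_force: [-3.8, -3.0, 2.5]
position: [0.5249, -0.0372, 0.198]
ft_force: [-5.6, -5.0, 3.6]
```

Far-edge contact is confirmed: stiff straight away, with about 0.5 mm of travel. There is a sideways component though, so I'll release here and touch the end again gently.

```bash
python3 -m crank '[[0,0,-0.005,0,0,0],[0,0,-0.02,0,0,0],[-0.02,0,-0.03,0,0,0],[-0.06,0,-0.03,0,0,0],[-0.08,0,-0.03,0,0,0]]' | grep pos; python3 rel.py 0.5131 0.1425 0.28
```

```text
position: [0.4973, -0.0438, 0.28]
pos [ 0.4973 -0.0438  0.28  ] shift [-0.      0.1779  0.0573] turn [-0.02  0.23  0.09] F [ 0.69  0.05 -0.72] t 22.05
```

```bash
python3 -m crank '[[0.0,0.045,0.02,0,0,0],[0.0,0.09,0.05,0,0,0],[0,0.135,0.057,0,0,0],[0,0.177,0.057,0,0,0],[0,0.177,0.057,0,0,0]]'|grep pos; python3 -m crank '[[0,0,0,0,0,0]]' >/dev/null; python3 rel.py 0.5131 0.1425 0.198
python3 - <<'E'
from h import *
im=read_camera('top');cv2.imwrite('pics/t11raw.png',im[:,:,::-1]);cv2.imwrite('pics/t11.png',cv2.resize(im[190:290,200:360,::-1],None,fx=5,fy=5))
E
python3 gap.py pics/t11raw.png
```

```text
position: [0.5108, 0.1462, 0.278]
pos [0.5122 0.1427 0.278 ] shift [ 0.0801 -0.0004  0.0007] turn [0.17 0.08 0.01] F [-0.19 -0.85  0.32] t 22.65
near edge slope [ 0.02886561 -0.00630929] resid 0.00016586373845449163
left [0.1085 0.1085 0.109  0.1098 0.1105 0.103  0.1088 0.109 ]
L [0.044  0.0638] r 0.01 dist from near edge (46 nominal) 48.44
R [ 0.0391 -0.087 ] r 0.0102 dist from near edge (46 nominal) 47.88
E [ 0.0129 -0.1552] r 0.0097 dist from near edge (46 nominal) 23.64
left end to E centre (270) 0.264
width (36) [0.038  0.0381 0.0379 0.0377 0.0377 0.038  0.038  0.0383 0.0384 0.0382
 0.038 ]
right [np.float64(-0.14350000000000002), np.float64(-0.14325000000000002), np.float64(-0.14350000000000002), np.float64(-0.14175000000000001)]
```

View pics/t11.png

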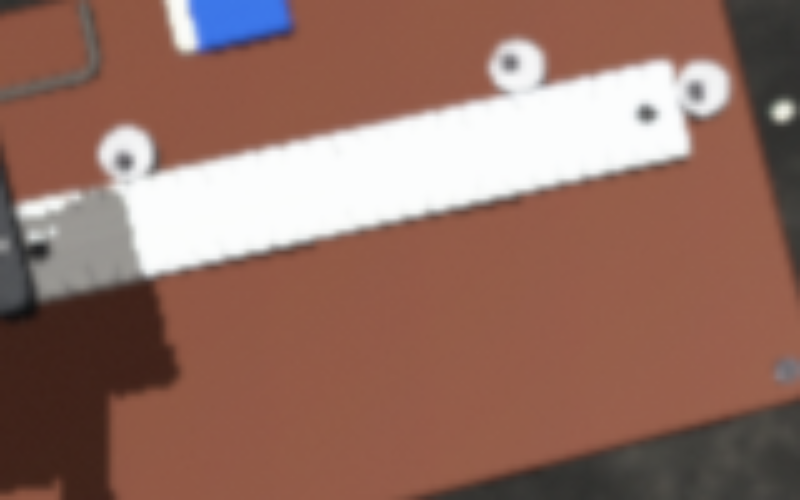

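```bash
python3 -m crank '[[0.045,0,0.001,0,0,0],[0.08,0,0.001,0,0,0],[0.08,-0.01,0.001,0,0,0],[0.08,-0.025,0.001,0,0,0],[0.08,-0.037,0,0,0,0]]'|grep -E 'pos|for'; python3 -m crank '[[0,-0.001,0,0,0,0],[0,-0.001,0,0,0,0],[0,-0.001,0,0,0,0]]'|grep -E 'pos|for'
```

```text
position: [0.5215, 0.1032, 0.1982]
ft_force: [0.3, 0.6, 0.4]
position: [0.5208, 0.1044, 0.1984]
ft_force: [-0.3, 0.1, 0.3]
```

```bash
python3 -m crank '[[0,-0.001,0.001,0,0,0],[0,-0.002,0.001,0,0,0],[0,-0.0025,0.001,0,0,0],[0,-0.0025,0.001,0,0,0]]'|grep -E 'pos|for'; for i in 1 2 3; do python3 -m crank '[[0,-0.0003,0,0,0,0],[0,-0.0005,0,0,0,0]]'|grep -E 'pos|for'; done
```

```text
position: [0.5224, 0.1025, 0.198]
ft_force: [0.4, 0.7, -0.6]
position: [0.5225, 0.1019, 0.198]
ft_force: [0.3, -0.6, 0.8]
position: [0.5227, 0.1013, 0.198]
ft_force: [-0.3, 0.1, 1.0]
position: [0.5227, 0.1009, 0.198]
ft_force: [-1.2, 1.9, -0.5]
```

```bash
for i in 1 2 3; do python3 -m crank '[[0,-0.0003,0,0,0,0],[0,-0.0005,0,0,0,0]]'|grep -E 'pos|for'; done
```

```text
position: [0.5227, 0.1007, 0.198]
ft_force: [-0.9, 3.4, 0.8]
position: [0.5227, 0.1004, 0.198]
ft_force: [-0.4, 5.2, 1.0]
position: [0.5227, 0.1002, 0.198]
ft_force: [-0.8, 7.8, 1.2]
```

```bash
python3 -m crank '[[0,0.002,0,0,0,0],[0,0.012,0,0,0,0],[0,0.025,0,0,0,0],[-0.04,0.03,0,0,0,0],[-0.08,0.03,0,0,0,0]]' >/dev/null; python3 -m crank '[[-0.03,0.04,-0.03,0,0,0],[-0.06,0.09,-0.06,0,0,0],[-0.07,0.14,-0.06,0,0,0],[-0.07,0.16,-0.06,0,0,0],[-0.07,0.16,-0.06,0,0,0]]'
python3 - <<'E'
from h import *
im=read_camera('top');cv2.imwrite('pics/t12raw.png',im[:,:,::-1]);cv2.imwrite('pics/t12.png',cv2.resize(im[190:290,200:360,::-1],None,fx=5,fy=5))
E
python3 gap.py pics/t12raw.png
```

```text
t: 26.1
position: [0.4195, 0.2751, 0.3495]
tool_rot: [0.429, 1.567, 0.664]
ft_force: [-0.0, 0.4, -0.2]
width: 0.0002
near edge slope [ 0.02882326 -0.0064122 ] resid 0.00018448078630408637
left [0.1185 0.1182 0.1182 0.1182 0.1185 0.1202 0.1188 0.1178]
L [0.0443 0.0636] r 0.0098 dist from near edge (46 nominal) 48.85
R [ 0.039 -0.087] r 0.0102 dist from near edge (46 nominal) 47.95
E [ 0.0129 -0.1552] r 0.0097 dist from near edge (46 nominal) 23.74
left end to E centre (270) 0.2732
width (36) [0.0381 0.0382 0.0382 0.038  0.0378 0.0381 0.0381 0.0382 0.0382 0.0378
 0.0378]
right [np.float64(-0.14375000000000002), np.float64(-0.14350000000000002), np.float64(-0.14350000000000002), np.float64(-0.14175000000000001)]
```

View pics/t12.png

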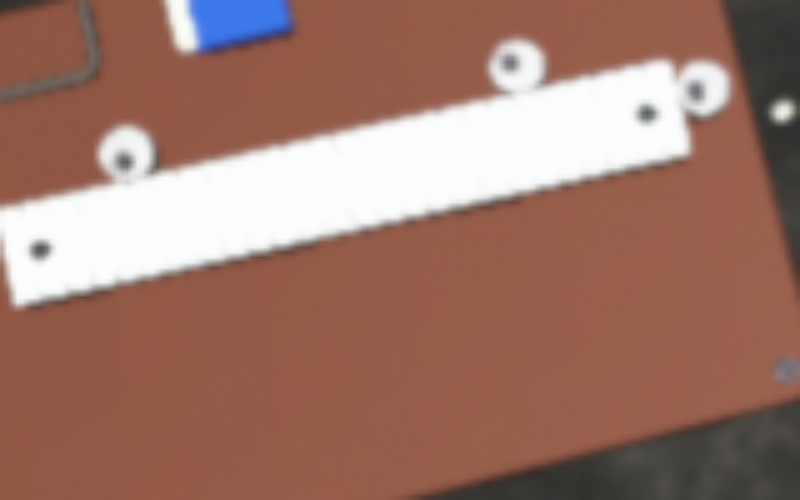

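```bash
python3 -c "
from station import order;print(order.close_job())"
```

```text
the job is handed in; nothing more can be done
None
```

I've handed the job in at about 26 s: the straightedge is against both far stops and the end stop, and the gripper is clear of the plate. No verdict was reported.

**What I did**
- **Far stops:** I pushed the bar's near edge with the closed fingers until it was stiff against both far stops. That took about 12 N in all, of which about 2–4 N was sliding friction.
- **End stop:** I slid the bar along from its left end until the end stop stopped it. The push there was about 9.8 N, so roughly 6.5 N reached the stop.
- **Re-touch:** I then touched the far side again with about 6.6 N. It went stiff within about 0.5 mm. I touched the end again with about 8 N, and it stopped at the same tool position as before.

**Last checks**
- **Final top picture:** the bar touches all three discs.
- **Measured gaps:** after correcting for the way the camera makes the bar look too wide and long, my image measurements put it within about 1 mm of each far stop. The end comes out at 1–2 mm, but the picture is only good to about 1 mm. I trusted the two matching contacts by feel there, though that puts the end close to the 1.5 mm limit.
- **Sideways force:** the far-side re-touch pushed sideways with about 3.6 N, away from the end stop. The bar moved no more than about 0.2 mm, and the second end touch followed it.
- **Other objects:** I never moved near the cleaning block, hex key or marker pen. The block and key look unmoved in the pictures; I did not check the pen again at the end.

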